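# Call for help and show which jar goes with which dish

### The job

Press the orange call button all the way down and let it go, then show the helper what belongs together without touching it: point down at the white jar with the red cap for a full second, then at the red culture dish, and finish still pointing at the dish. To point, hold the fingertips about three centimetres above the middle of the thing. Touch, push and lift nothing but the button, and do not pass low over the other jars or the other dish.

Things in the scene. Friction and masses are not known exactly. Their poses are not given: they have to be found in the camera images.
- call_button_top (a point): centre of the top face of the orange round call button (diameter 36 mm), which stands in a black housing on a grey 90 x 90 mm plate fixed to the worktop; the top is 30 mm above the worktop when up; press straight down
- call_button (a joint): travel of the call button: 0 is up, 0.006 m is fully down; it springs back, and about 4 N holds it fully down
- jar_red_cap_top (a point): centre of the top face of the red screw cap of the white jar to point at (diameter 52 mm), 80 mm above the worktop; z up
- jar_blue_cap_top (a point): centre of the top face of the blue screw cap of another white jar (diameter 46 mm), a bystander, 70 mm above the worktop; z up
- jar_amber_top (a point): centre of the top face of the white screw cap of the amber-brown jar (diameter 50 mm), a bystander, 85 mm above the worktop; z up
- dish_red_top (a point): centre of the top face of the red culture dish to point at (flat, round, diameter 64 mm), 12 mm above the worktop; z up
- dish_yellow_top (a point): centre of the top face of the yellow-beige culture dish (flat, round, diameter 66 mm), a bystander, 12 mm above the worktop; z up
- jar_red_cap: white jar with a red screw cap, diameter 52, height 80 mm; loose; origin at the centre of its underside, z up
- jar_blue_cap: white jar with a blue screw cap, diameter 46, height 70 mm; bystander; loose; origin at the centre of its underside, z up
- jar_amber: amber-brown jar with a white screw cap, diameter 50, height 85 mm; bystander; loose; origin at the centre of its underside, z up
- dish_red: red round culture dish with its lid, diameter 64, height 12 mm; loose; origin at the centre of its underside, z up
- dish_yellow: yellow-beige round culture dish with its lid, diameter 66, height 12 mm; bystander; loose; origin at the centre of its underside, z up
- pipette: white micropipette lying on the worktop, 226 long (along its own y), 30 wide, 33 mm high; bystander; loose; origin at the centre of its underside, z up
- small_bottle: small amber bottle with a black cap, diameter 26, height 62 mm; bystander; loose; origin at the centre of its underside, z up
Things that resemble listed ones, but are neither listed nor needed, are in the scene too. What is shaped like the dish_red but purple is not meant.

How it is judged:
By the outcome, as a careful person would: the job done as asked, in the order asked, and still so for the second after the job is handed in, with the robot touching nothing.
It also fails if it takes over 43 s, if anything falls off the work surface, if the arm or the gripper's body presses on something with over 40 N, if the wrist force passes 120 N, or if a joint passes its speed limit or range.

### The arm

A 6-joint arm with a two-finger parallel gripper is mounted at the origin on a cart in front of the work surface, level with it; the furniture and walls round the work are solid. World frame = base frame: x ahead of the robot, y to its left, z up, the work surface at z = 0. Lengths are in m, angles in rad, forces in N, time in s.
With the tool pointing down it reaches from about 0.225 to 0.875 m from the base axis. Payload 3.4 kg.
Tool frame: the origin (TCP) lies at the very end of the fingers, on their centre line; the grasp point (between the pads) lies 19 mm behind it; z points along the fingers, y is the line along which they close (so a half turn about z gives the same grasp; the last joint's range is limited). The gripper opens to 85 mm and grips with 20 to 120 N. Pads are 22 mm wide; open, the fingers measure 114 mm over their backs; the gripper's body (76 mm by 85 mm) begins 54 mm behind the grasp point. The pads swing forward as they close: fully open they stand 13 mm farther back than shut.
Start: joints at [1.161, 0.276, 1.505, -0, 1.361, -0.121], TCP at [0.164, 0.551, 0.231] pointing down, gripper open.
Joint ranges: [-2.89, 2.89], [-0.75, 2.08], [0.22, 2.7], [-1.18, 4.32], [0.11, 2.71], [-2.7, 2.7]. Speed limits (rad/s): [2.57, 2.57, 3.14, 3.14, 3.14, 3.14].

### API

Orientations are given as a unit quaternion [w, x, y, z].
In Python, from rig import get_state, optics, sign_off gives the robot as it stands.
- The arm moves only by the tool send_rows, never from a script. Its argument "increments" is a list of rows, each an object with "gripper": the gripper's target within -1 to 1 (shut at 1, half-way at 0, fully open at -1); "linear": the shift along the world's x, y, z in m, a list of three; "delta_rot": the turn, a rotation vector about the world's x, y, z in rad, a list of three. In form: [{"gripper": gripper, "linear": [dx, dy, dz], "delta_rot": [rx, ry, rz]}, ...]. A call has 1 to 8 rows; each row is the pose to reach, as a shift and turn from the pose commanded when the call began; what a row does not reach only later rows make up. A row lasts 1/10 s, in which the tool goes at most 50 mm and 8.59 degrees, less where a joint would pass 70% of its speed; a pose out of reach is approached as far as the arm can. A call with a gripper value outside its range is refused whole. The fingers move at their own pace and stop on an object; "newtons" is the grip in N (left out, the last holds). Time passes only in rows, so rows that repeat a pose let the fingers close. It gives the time, the measured TCP pose, the force, the opening and the grip force at its end, in the units of the state.
- get_state(): the state, without advancing time (a new reading comes with each control period).
- optics.get_image(name): name is "scene" or "top"; returns a dict with "pixels" (480x640x3 uint8, blue, green, red), "K" (3x3 intrinsics, pixels), "k1" (the pictures are not rectified: a ray, as slopes to the right and down, at radius r is drawn at 1 + k1 r^2 times it, then the intrinsics apply), "rvec" (rotation vector, rad) and "tvec" (3), from world to camera coordinates, as OpenCV has them. Camera axes: x right, y down, z forward; pixel columns grow to the right and rows downward; lengths in m; the calibration is good to about 2 mm. A picture is of the moment at which its call begins. There is no depth.
- sign_off(): hands the job in; it is judged then, once.
The state is a dict: "clock": time; "qpos": joint angles; "qd": joint speeds; "effort": joint torques, N m; "position": TCP position; "ee_rot": TCP orientation; "contact_force": force on the tool from outside, world axes, zero at the start; "moment": the same for the moment, N m; "width": finger opening in m; "gripper_force": force on a finger pad.
Only numpy, scipy, OpenCV 4.12 (cv2) and the standard library are available. Lean on these libraries where they do the work, as an engineer would, in place of code of your own. Each camera call takes 0.05 s, during which the arm holds its last target. There are 200 camera calls.

## Working session

There is one attempt and no reset: what is moved stays moved. The work goes in short steps, Python scripts to look and compute and a tool call to move; the robot and the scene stay as the last step left them, time stands still between calls to the robot, and variables do not carry over. Pictures are saved under pics/ and viewed, at most 10 in all, crops included, and the job is handed in when it is done.

Besides the shell and the picture viewer there is one more tool, called after ">>>" in YAML: its name, and indented under it one key for each argument. send_rows: Moves the arm, as the interface text tells. Its arguments: {"type":"object","properties":{"increments":{"type":"array"},"newtons":{"type":"number"}},"required":["increments"]}

```bash
mkdir -p pics
cat > h.py <<'E'
import numpy as np, cv2
from rig import get_state, optics, sign_off
def snap(n,f):
    d=optics.get_image(n); cv2.imwrite('pics/'+f,d['pixels']); np.savez('pics/'+n+'.npz',**{k:np.array(d[k]) for k in d}); return d
def ray(d,u,v,z):
    K=np.array(d['K'],float);D=np.array([float(d['k1']),0,0,0])
    p=cv2.undistortPoints(np.array([[[u,v]]],float),K,D,None,None)[0,0]
    R=cv2.Rodrigues(np.array(d['rvec'],float))[0];t=np.array(d['tvec'],float).ravel()
    c=-R.T@t; r=R.T@np.array([p[0],p[1],1]); return c+r*(z-c[2])/r[2]
E
python3 - <<'E'
from h import *
for n in('top','scene'):snap(n,n+'1.png')
print(get_state())
E
```

```text
{'clock': 0.1, 'qpos': array([ 1.16098713e+00,  2.76530615e-01,  1.50600188e+00,  3.17730278e-05,
        1.36070403e+00, -1.21013020e-01]), 'qd': array([ 0.00019881, -0.00131654, -0.00264361, -0.00138366,  0.00205293,
       -0.00100372]), 'effort': array([ 2.06257835e-03, -4.17701554e+01, -2.46404082e+01, -1.23190157e-04,
        5.82029883e-03, -7.05692997e-06]), 'position': array([0.16357265, 0.55075487, 0.23052872]), 'ee_rot': array([-2.30588270e-04,  1.43900050e-01,  9.89591885e-01, -7.89077235e-04]), 'contact_force': array([-0.01607885,  0.3371707 ,  0.38501938]), 'moment': array([-0.05259855,  0.0087166 ,  0.00201752]), 'gripper_force': 0.0, 'width': 0.08544244078810462}
```

View pics/top1.png

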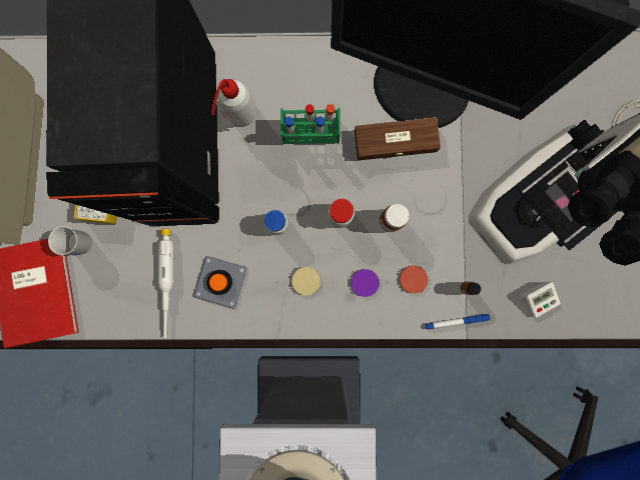

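View pics/scene1.png

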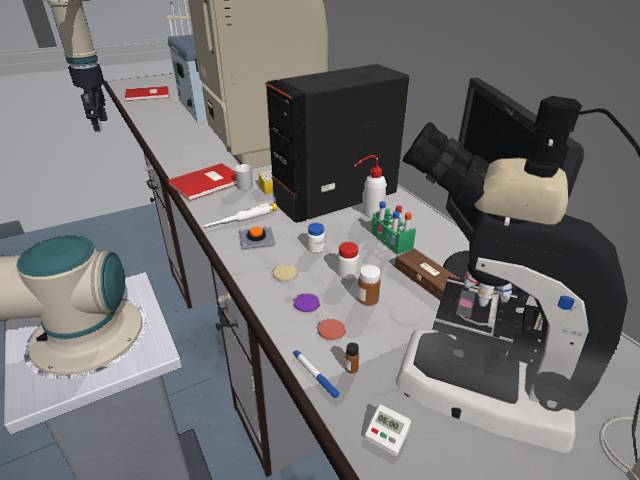

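The top view shows the button at about (218,282), the red cap at (342,210), the red dish at (414,279), the blue cap at (275,221), the amber jar's cap at (397,216), the yellow dish at (306,281) and a purple decoy at (366,283). The scene view agrees: button (257,232), red cap (348,249), red dish (331,329).

Run:
```python
from h import *
pts={'button':((218,282),(257,231),.03),'redcap':((342,210),(348,248),.08),'dish':((414,279),(331,329),.012),
'blue':((275,221),(316,229),.07),'amber':((397,216),(370,271),.085),'yellow':((306,281),(285,272),.012)}
for ci,n in enumerate(('top','scene')):
    d=dict(np.load(f'pics/{n}.npz')); hsv=cv2.cvtColor(d['pixels'],cv2.COLOR_BGR2Lab).astype(int)
    for k,v in pts.items():
        u,w=v[ci]; ref=np.median(hsv[w-2:w+3,u-2:u+3].reshape(-1,3),0)
        m=(np.abs(hsv-ref)[...,1:].max(-1)<14)&(abs(hsv[...,0]-ref[0])<35)
        m=m.astype(np.uint8); _,l,s,c=cv2.connectedComponentsWithStats(m)
        i=l[w,u]; print(n,k,c[i].round(1),s[i], ray(d,u,w,v[2])[:2].round(4), ray(d,*c[i],v[2])[:2].round(4))
    a=d['pixels']
    if n=='top': a=a[190:310,190:450]; cv2.imwrite('pics/top1c.png',cv2.resize(a,None,fx=3,fy=3,interpolation=cv2.INTER_CUBIC))
```

```text
top button [217.8 281.8] [210 274  17  17 218] [0.4465 0.1596] [0.447 0.16 ]
top redcap [341.4 210.1] [331 199  22  23 415] [ 0.5861 -0.0918] [ 0.5859 -0.0907]
top dish [413.7 279. ] [400 266  28  27 593] [ 0.4514 -0.2419] [ 0.4514 -0.2412]
top blue [274.7 220.2] [265 210  20  21 321] [0.5664 0.0396] [0.568  0.0403]
top amber [397.4 214.8] [386 204  23  23 401] [ 0.5732 -0.1975] [ 0.5756 -0.1983]
top yellow [305.7 280.6] [292 267  28  28 629] [ 0.4478 -0.019 ] [ 0.4487 -0.0184]
scene button [256. 231.] [250 227  13   9  81] [0.4474 0.1497] [0.4451 0.1512]
scene redcap [348.7 249.2] [340 242  18  16 219] [ 0.5829 -0.097 ] [ 0.5817 -0.1022]
scene dish [331.4 328.9] [319 319  26  21 432] [ 0.4469 -0.2511] [ 0.4479 -0.2513]
scene blue [316.1 228.3] [309 223  15  13 140] [0.5633 0.0269] [0.565  0.0297]
scene amber [370.7 272.2] [361 265  19  18 243] [ 0.5749 -0.2014] [ 0.5738 -0.2056]
scene yellow [285.2 272. ] [274 264  23  17 297] [ 0.4456 -0.0285] [ 0.446  -0.0287]
```

View pics/top1c.png

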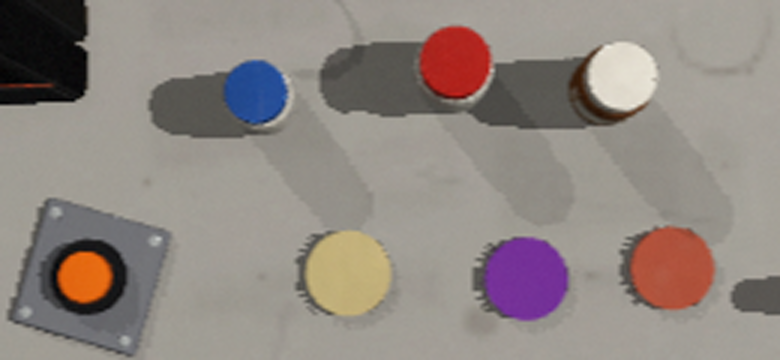

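The two cameras disagree by about 10 mm in y, so I'll bring the shut gripper near the button and check each camera against the known TCP.

>>> send_rows:
  increments:
    - {"gripper": 1,"linear": [0.283,-0.396,-0.07],"delta_rot": [0,0,0]}
    - {"gripper": 1,"linear": [0.283,-0.396,-0.07],"delta_rot": [0,0,0]}
    - {"gripper": 1,"linear": [0.283,-0.396,-0.07],"delta_rot": [0,0,0]}
    - {"gripper": 1,"linear": [0.283,-0.396,-0.07],"delta_rot": [0,0,0]}
    - {"gripper": 1,"linear": [0.283,-0.396,-0.07],"delta_rot": [0,0,0]}
    - {"gripper": 1,"linear": [0.283,-0.396,-0.07],"delta_rot": [0,0,0]}
    - {"gripper": 1,"linear": [0.283,-0.396,-0.07],"delta_rot": [0,0,0]}
    - {"gripper": 1,"linear": [0.283,-0.396,-0.07],"delta_rot": [0,0,0]}
  newtons: 20

```text
clock: 0.9
position: [0.3946, 0.2273, 0.174]
ee_rot: [0.0, 0.144, 0.99, 0.0]
contact_force: [1.2, 1.4, 0.2]
width: -0.0
gripper_force: 0.0
```

>>> send_rows:
  increments:
    - {"gripper": 1,"linear": [0.052,-0.072,-0.024],"delta_rot": [0,0,0]}
    - {"gripper": 1,"linear": [0.052,-0.072,-0.024],"delta_rot": [0,0,0]}
    - {"gripper": 1,"linear": [0.052,-0.072,-0.024],"delta_rot": [0,0,0]}
    - {"gripper": 1,"linear": [0.052,-0.072,-0.024],"delta_rot": [0,0,0]}

```text
clock: 1.3
position: [0.4457, 0.1565, 0.1498]
ee_rot: [-0.001, 0.145, 0.989, 0.0]
contact_force: [0.3, -0.7, -0.1]
width: 0.0002
gripper_force: 0.0
```

Run:
```python
from h import *
s=get_state();p=s['position'];print(p)
out=[]
for n in('top','scene'):
    d=snap(n,n+'2.png')
    q=cv2.projectPoints(p.reshape(1,3),np.array(d['rvec'],float),np.array(d['tvec'],float),np.array(d['K'],float),np.array([float(d['k1']),0,0,0]))[0][0,0]
    print(n,q); x,y=q.astype(int)-[50,50]
    c=cv2.resize(d['pixels'][max(y,0):y+100,x:x+100],(400,400),interpolation=cv2.INTER_CUBIC); print(x,y); out.append(c)
cv2.imwrite('pics/c2.png',np.hstack(out))
```

```text
[0.44570474 0.15646566 0.14977469]
top [204.69329424 283.48360506]
154 233
scene [251.86639459 191.11976339]
201 141
```

View pics/c2.png

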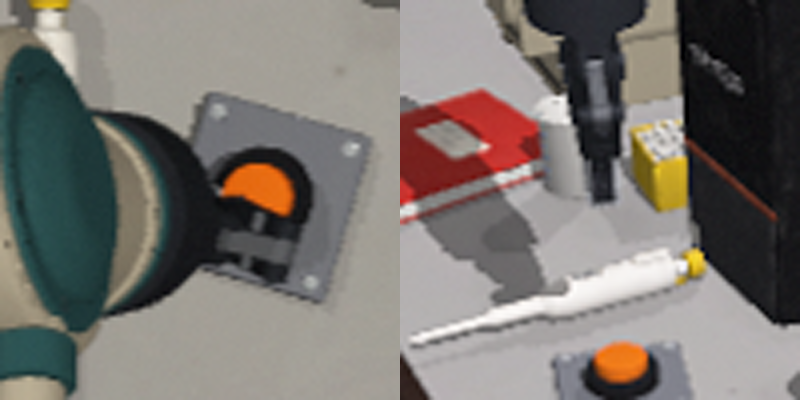

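>>> send_rows:
  increments:
    - {"gripper": 1,"linear": [0,-0.002,-0.05],"delta_rot": [0,0,0]}
    - {"gripper": 1,"linear": [0,-0.002,-0.09],"delta_rot": [0,0,0]}
    - {"gripper": 1,"linear": [0,-0.002,-0.105],"delta_rot": [0,0,0]}
    - {"gripper": 1,"linear": [0,-0.002,-0.105],"delta_rot": [0,0,0]}
    - {"gripper": 1,"linear": [0,-0.002,-0.105],"delta_rot": [0,0,0]}

```text
clock: 1.9
position: [0.446, 0.1563, 0.046]
ee_rot: [0.0, 0.143, 0.99, 0.0]
contact_force: [0.4, -0.3, 0.9]
width: 0.0001
gripper_force: 0.0
```

Run:
```python
from h import *
s=get_state();p=s['position'];print(p)
out=[]
for n in('top','scene'):
    d=snap(n,n+'3.png')
    P=np.array([p,[.447,.160,.03],[.446,.150,.03]])
    q=cv2.projectPoints(P,np.array(d['rvec'],float),np.array(d['tvec'],float),np.array(d['K'],float),np.array([float(d['k1']),0,0,0]))[0][:,0]
    x,y=q[0].astype(int)-[25,25]; print(n,q,x,y,((q-[x,y])*8).round())
    out.append(cv2.resize(d['pixels'][y:y+50,x:x+50],(400,400),interpolation=cv2.INTER_CUBIC))
    print(-cv2.Rodrigues(np.array(d['rvec'],float))[0].T@np.array(d['tvec'],float).ravel())
cv2.imwrite('pics/c3.png',np.hstack(out))
```

```text
[0.44599163 0.15628329 0.04604403]
top [[217.87324229 282.38393112]
 [217.83125919 281.76502827]
 [222.71862705 282.24441833]] 192 257 [[207. 203.]
 [207. 198.]
 [246. 202.]]
[ 0.46055134 -0.05617027  0.98905355]
scene [[255.13411849 225.03078006]
 [255.40781355 229.24045012]
 [256.48794036 231.09126958]] 230 200 [[201. 200.]
 [203. 234.]
 [212. 249.]]
[ 0.08651039 -0.84448278  0.7149692 ]
```

View pics/c3.png

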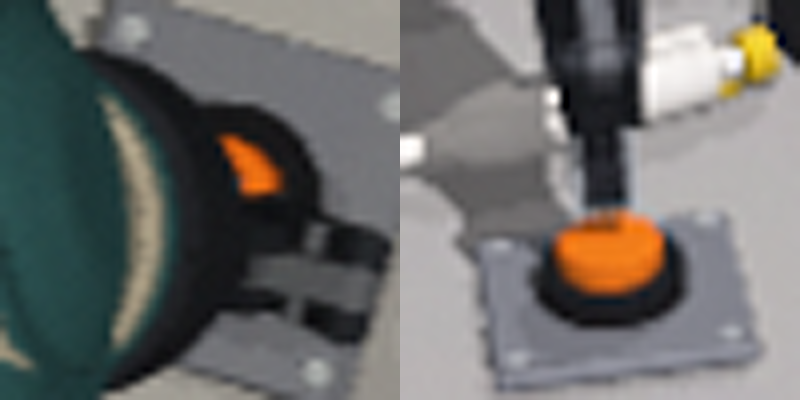

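The tip stands over the middle of the button. In the scene crop the button's top ellipse is centred at about (210,241), which means y≈0.155. The earlier mismatch came from including the objects' sides. Pressing now.

>>> send_rows:
  increments:
    - {"gripper": 1,"linear": [0.001,0,-0.012],"delta_rot": [0,0,0]}
    - {"gripper": 1,"linear": [0.001,0,-0.016],"delta_rot": [0,0,0]}
    - {"gripper": 1,"linear": [0.001,0,-0.02],"delta_rot": [0,0,0]}
    - {"gripper": 1,"linear": [0.001,0,-0.022],"delta_rot": [0,0,0]}
    - {"gripper": 1,"linear": [0.001,0,-0.022],"delta_rot": [0,0,0]}

```text
clock: 2.5
position: [0.4476, 0.1555, 0.0241]
ee_rot: [0.001, 0.144, 0.99, 0.001]
contact_force: [-0.9, 0.9, 4.2]
width: 0.0003
gripper_force: 1.9
```

Force is 4.2 N at z=0.024. I'll push slightly further to be sure it is on the stop.

>>> send_rows:
  increments:
    - {"gripper": 1,"linear": [0,0,-0.002],"delta_rot": [0,0,0]}
    - {"gripper": 1,"linear": [0,0,-0.003],"delta_rot": [0,0,0]}
    - {"gripper": 1,"linear": [0,0,-0.003],"delta_rot": [0,0,0]}
    - {"gripper": 1,"linear": [0,0,-0.003],"delta_rot": [0,0,0]}

```text
clock: 2.9
position: [0.4478, 0.1555, 0.0236]
ee_rot: [0.001, 0.144, 0.99, 0.001]
contact_force: [-5.4, -0.3, 27.1]
width: -0.0001
gripper_force: 13.6
```

Hard stop reached at 27 N. Releasing straight up.

>>> send_rows:
  increments:
    - {"gripper": 1,"linear": [0,0,0.03],"delta_rot": [0,0,0]}
    - {"gripper": 1,"linear": [0,0,0.08],"delta_rot": [0,0,0]}
    - {"gripper": 1,"linear": [0,0,0.13],"delta_rot": [0,0,0]}
    - {"gripper": 1,"linear": [0,0,0.18],"delta_rot": [0,0,0]}
    - {"gripper": 1,"linear": [0,0,0.22],"delta_rot": [0,0,0]}
    - {"gripper": 1,"linear": [0,0,0.22],"delta_rot": [0,0,0]}

```text
clock: 3.5
position: [0.4505, 0.1557, 0.2466]
ee_rot: [0.006, 0.144, 0.99, 0.002]
contact_force: [-0.2, 1.3, -0.3]
width: 0.0004
gripper_force: 0.0
```

>>> send_rows:
  increments:
    - {"gripper": 1,"linear": [0.02,-0.04,0],"delta_rot": [0,0,0]}
    - {"gripper": 1,"linear": [0.138,-0.247,0],"delta_rot": [0,0,0]}
    - {"gripper": 1,"linear": [0.138,-0.247,0],"delta_rot": [0,0,0]}
    - {"gripper": 1,"linear": [0.138,-0.247,0],"delta_rot": [0,0,0]}
    - {"gripper": 1,"linear": [0.138,-0.247,0],"delta_rot": [0,0,0]}
    - {"gripper": 1,"linear": [0.138,-0.247,0],"delta_rot": [0,0,0]}
    - {"gripper": 1,"linear": [0.138,-0.247,0],"delta_rot": [0,0,0]}
    - {"gripper": 1,"linear": [0.138,-0.247,0],"delta_rot": [0,0,0]}

```text
clock: 4.3
position: [0.5844, -0.0925, 0.2388]
ee_rot: [-0.002, 0.145, 0.989, 0.0]
contact_force: [0.1, -0.3, -0.3]
width: -0.0001
gripper_force: 0.0
```

>>> send_rows:
  increments:
    - {"gripper": 1,"linear": [0,0,-0.04],"delta_rot": [0,0,0]}
    - {"gripper": 1,"linear": [0,0,-0.075],"delta_rot": [0,0,0]}
    - {"gripper": 1,"linear": [0,0,-0.1],"delta_rot": [0,0,0]}
    - {"gripper": 1,"linear": [0,0,-0.115],"delta_rot": [0,0,0]}
    - {"gripper": 1,"linear": [0,0,-0.12],"delta_rot": [0,0,0]}
    - {"gripper": 1,"linear": [0,0,-0.12],"delta_rot": [0,0,0]}

```text
clock: 4.9
position: [0.584, -0.0906, 0.1199]
ee_rot: [-0.001, 0.143, 0.99, 0.0]
contact_force: [-0.2, -0.3, 0.0]
width: 0.0002
gripper_force: 0.0
```

Run:
```python
from h import *
s=get_state();p=s['position'];print(p)
out=[]
for n in('top','scene'):
    d=snap(n,n+'4.png')
    P=np.array([p,[.585,-.092,.08]])
    q=cv2.projectPoints(P,np.array(d['rvec'],float),np.array(d['tvec'],float),np.array(d['K'],float),np.array([float(d['k1']),0,0,0]))[0][:,0]
    x,y=q[0].astype(int)-[25,25]; print(n,q,x,y,((q-[x,y])*8).round())
    out.append(cv2.resize(d['pixels'][y:y+50,x:x+50],(400,400),interpolation=cv2.INTER_CUBIC))
cv2.imwrite('pics/c4.png',np.hstack(out))
```

```text
[ 0.58397677 -0.09062114  0.11987452]
top [[342.17188691 208.20018773]
 [342.08470833 210.5675715 ]] 317 183 [[201. 202.]
 [201. 221.]]
scene [[347.59706489 232.72680318]
 [347.64300345 246.70518175]] 322 207 [[205. 206.]
 [205. 318.]]
```

View pics/c4.png

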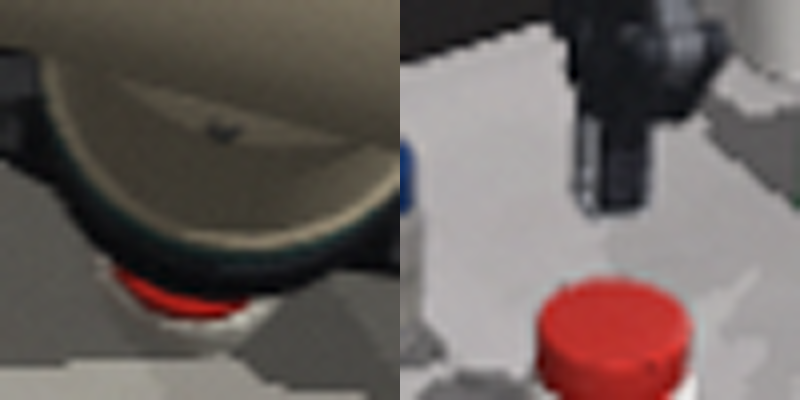

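The tip is over the cap centre: in the scene crop the tip is at (212,205) and the cap ellipse at (215,321). I'll lower to 3 cm above the cap and hold.

>>> send_rows:
  increments:
    - {"gripper": 1,"linear": [0.002,-0.001,-0.01],"delta_rot": [0,0,0]}
    - {"gripper": 1,"linear": [0.002,-0.001,-0.01],"delta_rot": [0,0,0]}
    - {"gripper": 1,"linear": [0.002,-0.001,-0.01],"delta_rot": [0,0,0]}
    - {"gripper": 1,"linear": [0.002,-0.001,-0.01],"delta_rot": [0,0,0]}
    - {"gripper": 1,"linear": [0.002,-0.001,-0.01],"delta_rot": [0,0,0]}
    - {"gripper": 1,"linear": [0.002,-0.001,-0.01],"delta_rot": [0,0,0]}
    - {"gripper": 1,"linear": [0.002,-0.001,-0.01],"delta_rot": [0,0,0]}
    - {"gripper": 1,"linear": [0.002,-0.001,-0.01],"delta_rot": [0,0,0]}

```text
clock: 5.8
position: [0.587, -0.0929, 0.1105]
ee_rot: [0.0, 0.144, 0.99, 0.0]
contact_force: [0.5, 0.8, 0.3]
width: 0.0002
gripper_force: 0.0
```

>>> send_rows:
  increments:
    - {"gripper": 1,"linear": [0,0,0],"delta_rot": [0,0,0]}
    - {"gripper": 1,"linear": [0,0,0],"delta_rot": [0,0,0]}
    - {"gripper": 1,"linear": [0,0,0],"delta_rot": [0,0,0]}
    - {"gripper": 1,"linear": [0,0,0],"delta_rot": [0,0,0]}
    - {"gripper": 1,"linear": [0,0,0],"delta_rot": [0,0,0]}
    - {"gripper": 1,"linear": [0,0,0],"delta_rot": [0,0,0]}
    - {"gripper": 1,"linear": [0,0,0],"delta_rot": [0,0,0]}
    - {"gripper": 1,"linear": [0,0,0],"delta_rot": [0,0,0]}

```text
clock: 6.6
position: [0.587, -0.0929, 0.1104]
ee_rot: [0.0, 0.144, 0.99, 0.0]
contact_force: [0.8, -0.5, 0.2]
width: -0.0003
gripper_force: 0.0
```

>>> send_rows:
  increments:
    - {"gripper": 1,"linear": [0,0,0.04],"delta_rot": [0,0,0]}
    - {"gripper": 1,"linear": [0,0,0.08],"delta_rot": [0,0,0]}
    - {"gripper": 1,"linear": [0,0,0.12],"delta_rot": [0,0,0]}
    - {"gripper": 1,"linear": [0,0,0.13],"delta_rot": [0,0,0]}
    - {"gripper": 1,"linear": [0,0,0.13],"delta_rot": [0,0,0]}

```text
clock: 7.1
position: [0.588, -0.0932, 0.2426]
ee_rot: [0.002, 0.144, 0.99, -0.0]
contact_force: [0.4, -0.7, -1.3]
width: 0.0
gripper_force: 0.0
```

>>> send_rows:
  increments:
    - {"gripper": 1,"linear": [-0.03,-0.03,0],"delta_rot": [0,0,0]}
    - {"gripper": 1,"linear": [-0.135,-0.151,0],"delta_rot": [0,0,0]}
    - {"gripper": 1,"linear": [-0.135,-0.151,0],"delta_rot": [0,0,0]}
    - {"gripper": 1,"linear": [-0.135,-0.151,0],"delta_rot": [0,0,0]}
    - {"gripper": 1,"linear": [-0.135,-0.151,0],"delta_rot": [0,0,0]}
    - {"gripper": 1,"linear": [-0.135,-0.151,0],"delta_rot": [0,0,0]}
    - {"gripper": 1,"linear": [-0.135,-0.151,0],"delta_rot": [0,0,0]}
    - {"gripper": 1,"linear": [-0.135,-0.151,0],"delta_rot": [0,0,0]}

```text
clock: 7.9
position: [0.4528, -0.2426, 0.2397]
ee_rot: [-0.0, 0.143, 0.99, 0.001]
contact_force: [-0.5, 0.4, 0.4]
width: 0.0002
gripper_force: 0.0
```

>>> send_rows:
  increments:
    - {"gripper": 1,"linear": [-0.002,0,-0.045],"delta_rot": [0,0,0]}
    - {"gripper": 1,"linear": [-0.002,0,-0.09],"delta_rot": [0,0,0]}
    - {"gripper": 1,"linear": [-0.002,0,-0.135],"delta_rot": [0,0,0]}
    - {"gripper": 1,"linear": [-0.002,0,-0.17],"delta_rot": [0,0,0]}
    - {"gripper": 1,"linear": [-0.002,0,-0.19],"delta_rot": [0,0,0]}
    - {"gripper": 1,"linear": [-0.002,0,-0.197],"delta_rot": [0,0,0]}
    - {"gripper": 1,"linear": [-0.002,0,-0.197],"delta_rot": [0,0,0]}
    - {"gripper": 1,"linear": [-0.002,0,-0.197],"delta_rot": [0,0,0]}

```text
clock: 8.7
position: [0.4513, -0.244, 0.0443]
ee_rot: [0.001, 0.143, 0.99, -0.0]
contact_force: [-0.5, 0.4, -0.8]
width: 0.0
gripper_force: 0.0
```

Run:
```python
from h import *
s=get_state();p=s['position'];print(p)
for n in('scene',):
    d=snap(n,n+'5.png')
    P=np.array([p,[.450,-.243,.012]])
    q=cv2.projectPoints(P,np.array(d['rvec'],float),np.array(d['tvec'],float),np.array(d['K'],float),np.array([float(d['k1']),0,0,0]))[0][:,0]
    x,y=q[0].astype(int)-[60,60]; print(n,q,x,y,((q-[x,y])*5).round())
    cv2.imwrite('pics/c5.png',cv2.resize(d['pixels'][y:y+100,x:x+120],(600,500),interpolation=cv2.INTER_CUBIC))
```

```text
[ 0.45128369 -0.24402119  0.04430087]
scene [[331.3604358  315.0804217 ]
 [330.34193234 326.09501703]] 271 255 [[302. 300.]
 [297. 355.]]
```

View pics/c5.png

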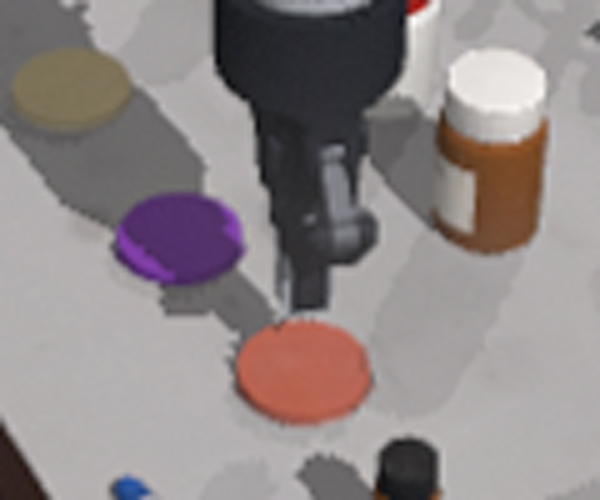

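View pics/scene5.png

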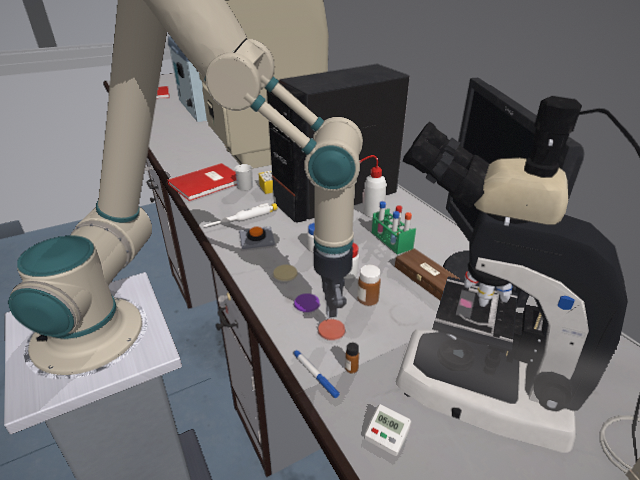

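The crop shows the tip at (302,308) over the dish ellipse, centred at about (303,363), which is a few mm nearer the camera. I'll make a small nudge and settle; nothing else has moved.

>>> send_rows:
  increments:
    - {"gripper": 1,"linear": [0,-0.002,-0.001],"delta_rot": [0,0,0]}
    - {"gripper": 1,"linear": [0,-0.002,-0.001],"delta_rot": [0,0,0]}
    - {"gripper": 1,"linear": [0,-0.002,-0.001],"delta_rot": [0,0,0]}
    - {"gripper": 1,"linear": [0,-0.002,-0.001],"delta_rot": [0,0,0]}
    - {"gripper": 1,"linear": [0,-0.002,-0.001],"delta_rot": [0,0,0]}
    - {"gripper": 1,"linear": [0,-0.002,-0.001],"delta_rot": [0,0,0]}
    - {"gripper": 1,"linear": [0,-0.002,-0.001],"delta_rot": [0,0,0]}
    - {"gripper": 1,"linear": [0,-0.002,-0.001],"delta_rot": [0,0,0]}

```text
clock: 9.55
position: [0.45, -0.2459, 0.0423]
ee_rot: [-0.0, 0.144, 0.99, 0.0]
contact_force: [-0.1, -0.5, -0.3]
width: -0.0002
gripper_force: 0.0
```

>>> send_rows:
  increments:
    - {"gripper": 1,"linear": [0,0,0],"delta_rot": [0,0,0]}
    - {"gripper": 1,"linear": [0,0,0],"delta_rot": [0,0,0]}
    - {"gripper": 1,"linear": [0,0,0],"delta_rot": [0,0,0]}
    - {"gripper": 1,"linear": [0,0,0],"delta_rot": [0,0,0]}
    - {"gripper": 1,"linear": [0,0,0],"delta_rot": [0,0,0]}

```text
clock: 10.05
position: [0.45, -0.2459, 0.0424]
ee_rot: [0.0, 0.144, 0.99, 0.0]
contact_force: [0.2, -0.8, -0.4]
width: 0.0001
gripper_force: 0.0
```

```bash
python3 -c "
from rig import *
print(get_state()['position']); print(sign_off())"
```

```text
[ 0.44999948 -0.24591154  0.04238726]
the job is handed in; nothing more can be done
None
```

I pressed the button to its stop and released it, pointed at the red-capped jar for over a second, and finished still pointing about 3 cm above the red dish; the job was handed in at about 10 s, and no verdict came back.

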